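# Stand the packed lunch tin on its heavy end

## Task

The long narrow lunch tin has a heavy sauce pot packed at one end, but the lid is clipped shut and you cannot see which. Lift it by its swing handle and see which end dips, then lower it to stand upright on that heavy end in the middle of the small wooden tray, letting go only once it is down. Leave the square tin where it is.

Things in the scene. Friction and masses are not known exactly. Their poses are not given: they have to be found in the camera images.
- tin_mid (a point): Centre of the long lunch tin: a closed stainless box lying flat, 130 mm long (its x axis), 60 wide (y), 40 high (z), flat ends, clip latches on the long sides; 0.4 to 0.6 kg. The pot may be at its +x or its -x end, drawn anew each time; the centre of mass is some 20 mm from the centre, towards the pot. With the tin upright on an end, this point is 65 mm above what it stands on.
- bail_grip (a point): Centre of the wooden grip on the long tin's swing handle: a flat-sided bar 14 mm thick along the tin's length, 52 mm long across the tin, 24 mm high, on two flat arms, 90 mm from the handle's pivot at the tin's centre. At the start it is up, about 110 mm above the table, leaning up to 0.2 rad. Axes: y along the bar, z from pivot to grip.
- bail (a joint): The handle's swing about the tin's y axis, rad; 0 is square to the lid, stops at +-0.785 (45 degrees), light friction keeps it where left. Hung from an upright handle the tin dips heavy end down to that stop. Leaning the hand 30 to 50 degrees further in the same turning sense brings the tin upright.
- small_tray_in (a point): The centre of the inner floor of the small square wooden tray, fixed to the table, 130 mm square outside, walls 6 mm thick, rim 18 mm above the table, inner floor 118 mm square and 6 mm above the table. z up.
- square_mid (a point): The centre of the square tin, 90 x 90 x 40 mm, with a like handle standing up rigidly to 122 mm above the table: a bystander, to be left alone.
Things that resemble listed ones, but are neither listed nor needed, are in the scene too. What is shaped like the part that bears tin_mid but blue or red is not meant.

How it is judged:
By the outcome, as a careful person would: the job done as asked, in the order asked, and still so for the second after the job is handed in, with the robot touching nothing.
It also fails if it takes over 48 s, if anything falls off the work surface, if the arm or the gripper's body presses on something with over 40 N, if the wrist force passes 120 N, or if a joint passes its speed limit or range.

## Robot

A 7-joint arm with a two-finger parallel gripper is mounted at the origin on the work surface. World frame = base frame: x ahead of the robot, y to its left, z up, the work surface at z = 0. Lengths are in m, angles in degrees, forces in N, time in s.
With the tool pointing down it reaches from about 0.425 to 0.95 m from the base axis. Payload 4.7 kg.
Tool frame: the origin (TCP) lies at the very end of the fingers, on their centre line; the grasp point (between the pads) lies 19 mm behind it (bot.grip_point_offset is the distance from the TCP to the grasp point, in m); z points along the fingers, y is the direction in which the jaws open and shut (so a half turn about z gives the same grasp; the last joint's range is limited). The gripper opens to 87 mm and grips with 3 to 60 N. Pads are 19 mm wide; open, the fingers measure 117 mm over their backs; the gripper's body (75 mm by 190 mm) begins 51 mm behind the grasp point.
Start: joints at [-74.364, 26.849, -2.785, 87.806, 1.381, 65.374, -4.715], TCP at [0.201, 0.645, 0.194] pointing down, gripper open.
Joint ranges: [-148.3, 148.3], [-19.14, 114.17], [-79.39, 73.82], [5.75, 140.21], [-59.74, 239.74], [12.07, 113.84], [-152.46, 152.46]. Speed limits (degrees/s): [147.25, 147.25, 180, 180, 180, 180, 180].

## Interface

Orientations are given as [roll, pitch, yaw] about the fixed x, y, z axes, in that order (R = Rz(yaw) Ry(pitch) Rx(roll)).
In Python, from workcell import bot gives the robot as it stands. The module is installed in compiled form; this text tells all that it offers.
- The arm moves only by the tool servo_tool, never from a script. Its argument "motion" is a list that holds one entry, the list of rows, each a list of 7 numbers: the shift along the tool's x, y, z each as a share of 1000 mm, from -1 to 1, then the turn, a rotation vector about the tool's x, y, z each as a share of 0.5 rad, from -1 to 1, then the gripper's target within -1 to 1 (shut at 1, half-way at 0, fully open at -1). In form: [[[x, y, z, ax, ay, az, hand], ...]]. A call has 1 to 5 rows; each row shifts and turns the commanded pose from where the row before left it, along the tool's axes as they then stand; what a row does not reach is not made up. A row lasts 1/12 s, in which the tool goes at most 41.7 mm and 7.16 degrees, less where a joint would pass 70% of its speed; a pose out of reach is approached as far as the arm can. A call with a number of a shift or a turn outside -1 to 1 is refused whole. A call with a gripper value outside its range is refused whole. The fingers move at their own pace and stop on an object; "newtons" is the grip in N (left out, the last holds). Time passes only in rows, so rows that do not move let the fingers close. It gives the time, the measured TCP pose, the force and the opening at its end, in the units of the state.
- bot.observe(): the state, without advancing time (a new reading comes with each control period).
- bot.get_image(name): name is "scene" or "side" or "wrist"; returns (picture, depth): 420x560x3 uint8, blue, green, red; 420x560 float32, m along the optical axis (not along the pixel's ray), 0 where there is no reading.
- bot.camera_info(name): a dict with "fx", "fy", "cx", "cy" (pixels), "eye" and "orientation" of the camera in the world; the wrist camera has in their place "mount" (4x4, takes a point from camera to tool coordinates, whose origin is the TCP and whose axes are the flange's). Camera axes: x right, y down, z forward; pixel columns grow to the right and rows downward; lengths in m; the calibration is good to about 2 mm. A picture is of the moment at which its call begins: read the wrist's pose just before it. camera_info takes no time and is no camera call.
- bot.job_done(): hands the job in, once; it reports no verdict.
The state is a dict: "clock": time; "joint_positions": joint angles; "joint_vel": joint speeds; "tau": joint torques, N m; "position": TCP position; "eef_rot": TCP orientation; "ft_force": force on the tool from outside, world axes, zero at the start; "wrist_torque": the same for the moment, N m; "gripper_width": opening from 0.0 (shut) to 1.0 (fully open).
Only numpy, scipy, OpenCV 4.12 (cv2) and the standard library are available. Lean on these libraries where they do the work, as an engineer would, in place of code of your own. Each camera call takes 0.05 s, during which the arm holds its last target.

## Working session

There is one attempt and no reset: what is moved stays moved. The work goes in short steps, Python scripts to look and compute and a tool call to move; the robot and the scene stay as the last step left them, time stands still between calls to the robot, and variables do not carry over. Pictures are saved under pics/ and viewed, and the job is handed in when it is done.

Besides the shell and the picture viewer there is one more tool, called after "Call:" as a command line: name --argument value ..., lists and objects as JSON in quotes. servo_tool: Moves the arm, as the interface text tells. Shift numbers are shares of 1000 mm and turn numbers shares of 0.5 rad, none past 1 either way. Its arguments: {"type":"object","properties":{"motion":{"type":"array","items":{"type":"array","items":{"type":"array","items":{"type":"number"}}}},"newtons":{"type":"number"}},"required":["motion"]}

```bash
mkdir -p pics; python3 - <<'E'
from workcell import bot
import cv2,numpy as np
for n in ["scene","side"]:
    i,d=bot.get_image(n); cv2.imwrite(f"pics/{n}0.png",i); np.save(f"{n}0.npy",d)
    print(n,bot.camera_info(n))
s=bot.observe();print(s)
i,d=bot.get_image("wrist");cv2.imwrite("pics/wrist0.png",i);print(bot.camera_info("wrist"))
E
```

```text
scene {'fx': 439.4374641717811, 'fy': 439.4374641717811, 'cx': 273.28842008256873, 'cy': 210.07945891278493, 'eye': array([ 0.98766426, -0.78161047,  0.67627921]), 'orientation': array([-123.40468667,    0.19086456,   35.88477763])}
side {'fx': 422.2670569301629, 'fy': 422.2670569301629, 'cx': 277.9637327332383, 'cy': 213.30004181335696, 'eye': array([0.38118222, 0.68747759, 0.58502014]), 'orientation': array([-1.23760863e+02,  1.33972983e-01, -1.73872163e+02])}
{'clock': 0.1, 'joint_positions': array([-74.36111037,  26.89285897,  -2.78593576,  87.86807993,
         1.38073173,  65.37393838,  -4.71534987]), 'joint_vel': array([ 0.09961928, -0.10826061,  0.00469709, -0.19039979,  0.05872803,
       -0.01319144, -0.06475596]), 'tau': array([-5.29980275e-05, -5.09168601e+01, -8.12501251e-02, -2.36831081e+01,
       -6.16223551e-02,  3.44558246e-02,  4.24811299e-05]), 'position': array([0.2004635 , 0.64392272, 0.19329358]), 'eef_rot': array([-1.79898705e+02,  2.69688143e-03,  1.62708468e+02]), 'ft_force': array([ 0.60014325, -0.6512872 , -0.32207972]), 'wrist_torque': array([-0.01729993,  0.03852093,  0.05906295]), 'gripper_width': 1.0008527140527934}
{'fx': 373.62088722665436, 'fy': 373.62088722665436, 'cx': 278.45123759971153, 'cy': 211.5744913862422, 'mount': array([[ 8.90923648e-04, -9.70127380e-01, -2.42594460e-01,
         6.59350449e-02],
       [ 9.99999204e-01,  6.47487063e-04,  1.08319873e-03,
        -5.75202383e-04],
       [-8.93763968e-04, -2.42595232e-01,  9.70127185e-01,
        -1.90114990e-01],
       [ 0.00000000e+00,  0.00000000e+00,  0.00000000e+00,
         1.00000000e+00]])}
```

View pics/scene0.png

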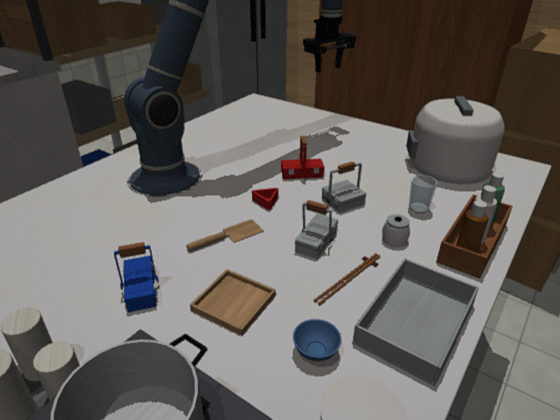

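View pics/side0.png

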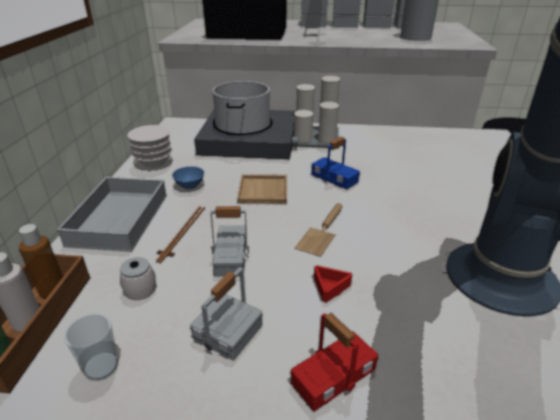

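View pics/wrist0.png

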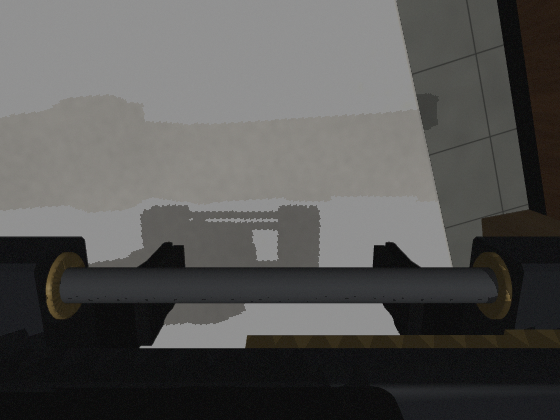

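The scene view shows two grey tins: the long one at about (317,232) and the square one at about (344,193). The tray is at (234,299). In the side view they are at (229,248), (227,325) and (263,188). I'll enlarge these areas next.

```bash
cat > h.py <<'E'
import numpy as np,cv2
from scipy.spatial.transform import Rotation as R
from workcell import bot
def cam(n):
    c=bot.camera_info(n); return c,R.from_euler('xyz',c['orientation'],degrees=True).as_matrix(),np.array(c['eye'])
def ray(n,u,v):
    c,M,e=cam(n); d=M@np.array([(u-c['cx'])/c['fx'],(v-c['cy'])/c['fy'],1]); return e,d
def onz(n,u,v,z):
    e,d=ray(n,u,v); return e+d*(z-e[2])/d[2]
def tri(a,b):
    A=[];B=[]
    for n,u,v in (a,b):
        e,d=ray(n,u,v); d=d/np.linalg.norm(d); P=np.eye(3)-np.outer(d,d); A.append(P);B.append(P@e)
    p=np.linalg.lstsq(np.vstack(A),np.hstack(B),rcond=None)[0]
    return p,[np.linalg.norm(Q@p-q) for Q,q in zip(A,B)]
def proj(n,p):
    c,M,e=cam(n); q=M.T@(np.array(p)-e); return c['cx']+c['fx']*q[0]/q[2],c['cy']+c['fy']*q[1]/q[2]
def cloud(n,d):
    c,M,e=cam(n); v,u=np.mgrid[:d.shape[0],:d.shape[1]]
    q=np.stack([(u-c['cx'])/c['fx']*d,(v-c['cy'])/c['fy']*d,d],-1); return q@M.T+e
E
python3 - <<'E'
import cv2
a=cv2.imread("pics/scene0.png");b=cv2.imread("pics/side0.png")
cv2.imwrite("pics/c1.png",cv2.resize(a[180:270,260:370],None,fx=6,fy=6,interpolation=cv2.INTER_CUBIC))
cv2.imwrite("pics/c2.png",cv2.resize(b[195:285,175:285],None,fx=6,fy=6,interpolation=cv2.INTER_CUBIC))
E
```

```text
(no output)
```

View pics/c1.png

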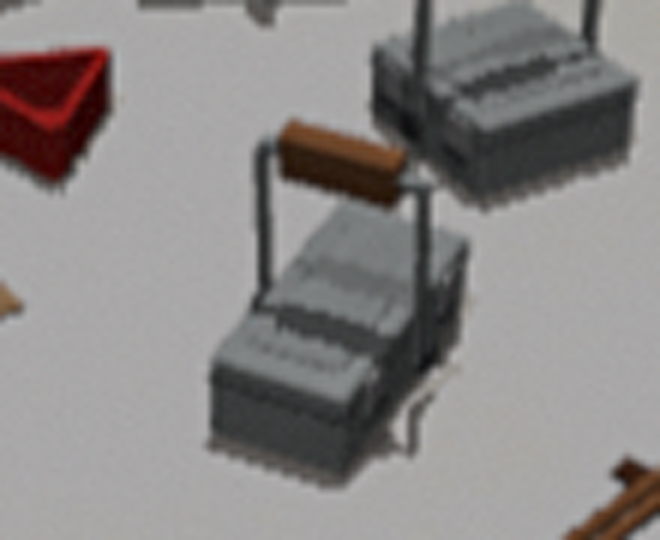

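View pics/c2.png

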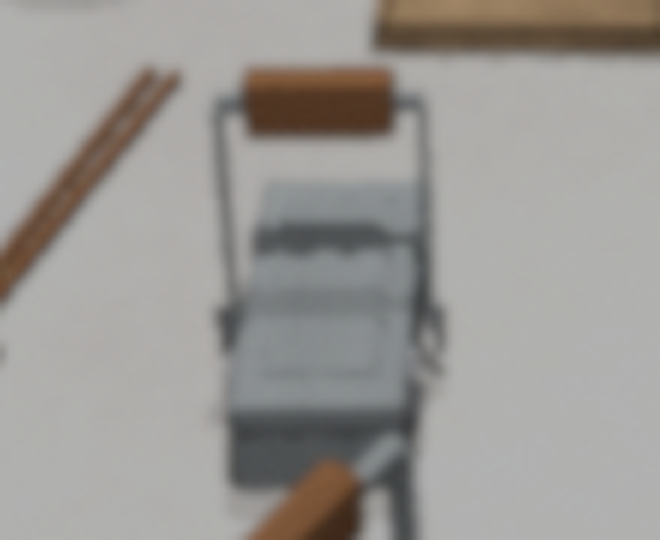

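```bash
python3 - <<'E'
from h import *
np.set_printoptions(precision=4,suppress=True)
S=lambda u,v:("scene",260+u/6,180+v/6)
D=lambda u,v:("side",175+u/6,195+v/6)
for nm,a,b in [("NL",S(213,368),D(418,183)),("NR",S(355,405),D(263,183)),("FR",S(467,240),D(230,410)),("FL",S(335,205),D(412,410)),
 ("gripL",S(281,145),D(393,102)),("gripR",S(399,180),D(245,102)),("gripmid",S(341,162),D(319,102))]:
    print(nm,*tri(a,b))
for n in("scene","side"):
    d=np.load(f"{n}0.npy");P=cloud(n,d);im=cv2.imread(f"pics/{n}0.png")
    hsv=cv2.cvtColor(im,cv2.COLOR_BGR2HSV)
    m=np.zeros(d.shape,bool)
    if n=="scene": m[198:216,302:332]=1
    else: m[204:220,212:244]=1
    g=m&(hsv[...,1]>110)&(P[...,2]>.08)
    q=P[g];print(n,len(q),q.mean(0),q.min(0),q.max(0))
    # lid
    m=np.zeros(d.shape,bool)
    if n=="scene": m[212:262,293:340]=1
    else: m[222:282,205:250]=1
    l=m&(P[...,2]>.03)&(P[...,2]<.05)&(hsv[...,1]<80);q=P[l]
    print("lid",len(q),np.median(q[:,2]),cv2.minAreaRect((q[:,:2]*1000).astype(np.float32)))
    # tray
    m=np.zeros(d.shape,bool)
    if n=="scene": m[268:332,188:280]=1
    else: m[170:208,232:294]=1
    t=m&(P[...,2]>.002)&(P[...,2]<.03)&(hsv[...,1]>60);q=P[t]
    print("tray",len(q),np.percentile(q[:,2],[5,50,99]),cv2.minAreaRect((q[:,:2]*1000).astype(np.float32)))
    # all high points around tins for clearance
    m=np.zeros(d.shape,bool)
    if n=="scene": m[160:212,320:370]=1
    else: m[265:355,185:270]=1
    l=m&(P[...,2]>.02)&(P[...,2]<.05)&(hsv[...,1]<80);q=P[l];print("sq",cv2.minAreaRect((q[:,:2]*1000).astype(np.float32)))
    g=m&(hsv[...,1]>110)&(P[...,2]>.08);q=P[g];print("sqgrip",q.mean(0),q.min(0),q.max(0))
E
```

```text
NL [ 0.5391 -0.074   0.035 ] [np.float64(0.0003895372298852913), np.float64(0.00038953722988493164)]
NR [ 0.5973 -0.0642  0.0371] [np.float64(0.0010033069452836747), np.float64(0.001003306945284131)]
FR [0.5785 0.0623 0.0362] [np.float64(0.0003266155705166505), np.float64(0.00032661557051702847)]
FL [0.5184 0.0542 0.0349] [np.float64(0.0007928319189376327), np.float64(0.0007928319189364425)]
gripL [ 0.5337 -0.0183  0.109 ] [np.float64(0.0013662109397471894), np.float64(0.0013662109397466666)]
gripR [ 0.5841 -0.0127  0.109 ] [np.float64(0.0009238431746810526), np.float64(0.0009238431746815783)]
gripmid [ 0.559  -0.0151  0.1091] [np.float64(0.0008631985652718038), np.float64(0.0008631985652720007)]
scene 172 [ 0.5636 -0.0271  0.1181] [ 0.5349 -0.7816  0.1022] [ 0.9877 -0.0134  0.6763]
lid 858 0.03994110872061374 ((558.5812377929688, -7.137886047363281), (74.08911895751953, 134.1885223388672), 5.172694683074951)
tray 3120 [0.0042 0.0067 0.0195] ((526.8910522460938, -290.6396789550781), (130.9476318359375, 132.02536010742188), 4.707820892333984)
sq ((470.852294921875, 215.26747131347656), (106.86557006835938, 206.70123291015625), 69.2919921875)
sqgrip [0.546  0.1164 0.1231] [ 0.5104 -0.7816  0.1044] [0.9877 0.2195 0.6763]
side 199 [0.5562 0.0026 0.123 ] [ 0.3812 -0.02    0.103 ] [0.5824 0.6875 0.585 ]
lid 1216 0.038803340318142254 ((560.78125, -4.41912841796875), (72.84191131591797, 132.31309509277344), 8.058960914611816)
tray 1266 [0.0028 0.005  0.0173] ((527.3582763671875, -285.7884216308594), (124.57247924804688, 135.1503143310547), 4.534230709075928)
sq ((524.2650756835938, 155.1776885986328), (208.16603088378906, 118.38432312011719), 89.69427490234375)
sqgrip [0.5209 0.206  0.1179] [0.3812 0.178  0.1038] [0.5358 0.6875 0.585 ]
```

```bash
python3 - <<'E'
import cv2
a=cv2.imread("pics/scene0.png");b=cv2.imread("pics/side0.png")
cv2.imwrite("pics/c3.png",cv2.resize(a[260:340,180:290],None,fx=6,fy=6,interpolation=cv2.INTER_CUBIC))
cv2.imwrite("pics/c4.png",cv2.resize(b[160:220,220:310],None,fx=7,fy=7,interpolation=cv2.INTER_CUBIC))
E
```

```text
(no output)
```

View pics/c3.png

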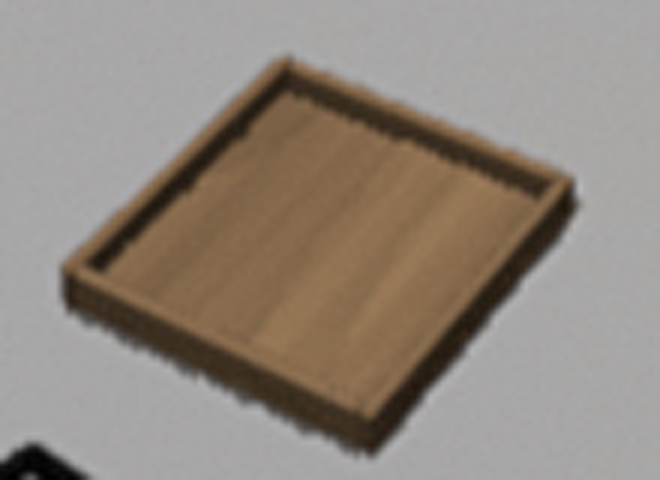

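View pics/c4.png

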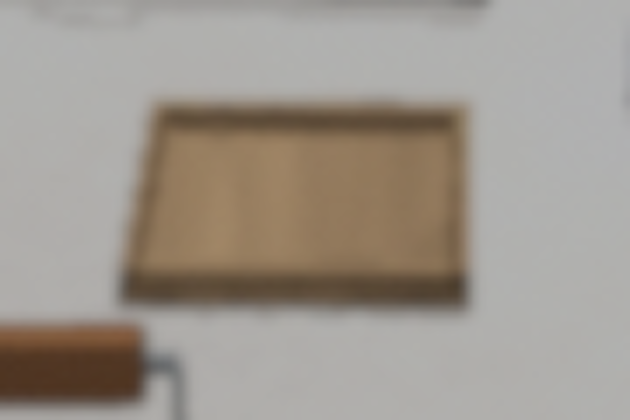

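```bash
python3 - <<'E'
from h import *
np.set_printoptions(precision=4,suppress=True)
S=lambda u,v:("scene",180+u/6,260+v/6)
D=lambda u,v:("side",220+u/7,160+v/7)
# scene top = far-left (-x,+y) ; side bottom right
ps=[]
for nm,a,b in [("top",S(287,60),D(468,274)),("right",S(572,183),D(122,274)),("bottom",S(375,422),D(152,104)),("left",S(65,270),D(468,104))]:
    p,r=tri(a,b);ps.append(p);print(nm,p,r)
print(np.mean(ps,0))
print("scene-only z=.018",np.mean([onz(*S(*q),.018) for q in [(287,60),(572,183),(375,422),(65,270)]],0))
print("side-only",np.mean([onz(*D(*q),.018) for q in [(468,274),(122,274),(152,104),(468,104)]],0))
S=lambda u,v:("scene",260+u/6,180+v/6)
D=lambda u,v:("side",175+u/6,195+v/6)
print("lid scene z.04",np.mean([onz(*S(*q),.04) for q in [(213,368),(355,405),(467,240),(335,205)]],0))
print("lid side z.04",np.mean([onz(*D(*q),.04) for q in [(418,183),(263,183),(230,410),(412,410)]],0))
print(bot.observe()['clock'])
E
```

```text
top [ 0.458  -0.2293  0.0138] [np.float64(1.9784160151127185e-05), np.float64(1.978416015124728e-05)]
right [ 0.584  -0.2189  0.0124] [np.float64(0.0006622871871825276), np.float64(0.0006622871871819668)]
bottom [ 0.5963 -0.3461  0.0134] [np.float64(4.839663098851255e-05), np.float64(4.839663098890916e-05)]
left [ 0.4689 -0.3572  0.0149] [np.float64(0.0006670699506988594), np.float64(0.0006670699506990337)]
[ 0.5268 -0.2879  0.0136]
scene-only z=.018 [ 0.5294 -0.2912  0.018 ]
side-only [ 0.5259 -0.2802  0.018 ]
lid scene z.04 [ 0.5611 -0.0106  0.04  ]
lid side z.04 [ 0.5571 -0.0001  0.04  ]
0.15
```

```bash
cat >> h.py <<'E'
def plan(pos,rpy,hand,n=None,start=None,vmax=.040,wmax=7.0,k0=0,k1=None):
    """print rows from measured (or given) pose to target; world-straight, constant rotation"""
    s=bot.observe()
    p0=np.array(s['position']) if start is None else np.array(start[0]); R0=R.from_euler('xyz',s['eef_rot'] if start is None else start[1],degrees=True)
    p1=np.array(pos);R1=R.from_euler('xyz',rpy,degrees=True)
    w=(R0.inv()*R1).as_rotvec()
    d=np.linalg.norm(p1-p0)
    if n is None: n=max(1,int(np.ceil(max(d/vmax,np.degrees(np.linalg.norm(w))/wmax))))
    out=[];Rc=R0;pc=p0.copy()
    for i in range(n):
        a=Rc.inv().apply(p0+(p1-p0)*(i+1)/n-pc)
        row=[round(x,3) for x in a]+[round(x,3) for x in w/n/.5]+[hand]
        out.append(row); pc=pc+Rc.apply(np.array(row[:3])); Rc=Rc*R.from_rotvec(np.array(row[3:6])*.5)
    print("n",n,"dist",round(d,4),"ang",round(np.degrees(np.linalg.norm(w)),2))
    for i in range(0,n,5): print([[[float(x) for x in r] for r in out[i:i+5]]])
def st():
    s=bot.observe(); np.set_printoptions(precision=4,suppress=True)
    for k in('clock','position','eef_rot','joint_positions','ft_force','wrist_torque','gripper_width'):print(k,s[k])
E
python3 -c "
from h import *
plan([.559,-.012,.24],[180,0,8.8],-1)"
```

```text
n 22 dist 0.749 ang 153.91
[[[-0.024, -0.024, -0.002, -0.0, 0.0, 0.244, -1.0], [-0.027, -0.02, -0.002, -0.0, 0.0, 0.244, -1.0], [-0.03, -0.017, -0.002, -0.0, 0.0, 0.244, -1.0], [-0.031, -0.013, -0.002, -0.0, 0.0, 0.244, -1.0], [-0.033, -0.01, -0.002, -0.0, 0.0, 0.244, -1.0]]]
[[[-0.033, -0.005, -0.002, -0.0, 0.0, 0.244, -1.0], [-0.034, -0.001, -0.003, -0.0, 0.0, 0.244, -1.0], [-0.034, 0.003, -0.002, -0.0, 0.0, 0.244, -1.0], [-0.034, 0.007, -0.002, -0.0, 0.0, 0.244, -1.0], [-0.032, 0.011, -0.002, -0.0, 0.0, 0.244, -1.0]]]
[[[-0.03, 0.014, -0.002, -0.0, 0.0, 0.244, -1.0], [-0.029, 0.019, -0.002, -0.0, 0.0, 0.244, -1.0], [-0.026, 0.022, -0.002, -0.0, 0.0, 0.244, -1.0], [-0.023, 0.024, -0.002, -0.0, 0.0, 0.244, -1.0], [-0.02, 0.028, -0.002, -0.0, 0.0, 0.244, -1.0]]]
[[[-0.017, 0.03, -0.002, -0.0, 0.0, 0.244, -1.0], [-0.013, 0.031, -0.002, -0.0, 0.0, 0.244, -1.0], [-0.009, 0.033, -0.002, -0.0, 0.0, 0.244, -1.0], [-0.005, 0.033, -0.003, -0.0, 0.0, 0.244, -1.0], [-0.0, 0.034, -0.002, -0.0, 0.0, 0.244, -1.0]]]
[[[0.003, 0.034, -0.002, -0.0, 0.0, 0.244, -1.0], [0.008, 0.033, -0.002, -0.0, 0.0, 0.244, -1.0]]]
```

Call:
servo_tool --motion '[[[-0.024,-0.024,-0.004,0,0,0.244,-1],[-0.027,-0.02,-0.004,0,0,0.244,-1],[-0.03,-0.017,-0.004,0,0,0.244,-1],[-0.031,-0.013,-0.004,0,0,0.244,-1],[-0.033,-0.01,-0.004,0,0,0.244,-1]]]'

```text
clock: 0.57
position: [0.2825, 0.4935, 0.2141]
eef_rot: [-180.0, 0.0, 127.4]
ft_force: [0.3, 0.2, 0.2]
gripper_width: 1.003
```

Call:
servo_tool --motion '[[[-0.033,-0.005,-0.004,0,0,0.244,-1],[-0.034,-0.001,-0.004,0,0,0.244,-1],[-0.034,0.003,-0.004,0,0,0.244,-1],[-0.034,0.007,-0.004,0,0,0.244,-1],[-0.032,0.011,-0.004,0,0,0.244,-1]]]'

```text
clock: 0.98
position: [0.3645, 0.3443, 0.2343]
eef_rot: [-180.0, 0.0, 92.5]
ft_force: [0.4, -0.2, 0.2]
gripper_width: 1.002
```

Call:
servo_tool --motion '[[[-0.03,0.014,0,0,0,0.244,-1],[-0.029,0.019,0,0,0,0.244,-1],[-0.026,0.022,0,0,0,0.244,-1],[-0.023,0.024,0,0,0,0.244,-1],[-0.02,0.028,0,0,0,0.244,-1]]]'

```text
clock: 1.4
position: [0.4455, 0.196, 0.2342]
eef_rot: [-180.0, -0.0, 57.5]
ft_force: [0.5, 1.0, 0.3]
gripper_width: 1.001
```

```bash
python3 -c "
from h import *
st()
plan([.559,-.012,.24],[180,0,8.8],-1)"
```

```text
clock 1.4
position [0.4455 0.196  0.2342]
eef_rot [-179.9712   -0.0144   57.5349]
joint_positions [-52.7122   6.7773  26.6294 110.9233  -3.4376  63.057  -57.1493]
ft_force [0.5251 1.0297 0.2627]
wrist_torque [-0.0864  0.0327 -0.0195]
gripper_width 1.000715226236329
n 7 dist 0.237 ang 48.73
[[[-0.016, 0.03, -0.001, -0.0, -0.0, 0.243, -1.0], [-0.013, 0.031, -0.001, -0.0, -0.0, 0.243, -1.0], [-0.009, 0.033, -0.001, -0.0, -0.0, 0.243, -1.0], [-0.005, 0.033, -0.0, -0.0, -0.0, 0.243, -1.0], [-0.0, 0.034, -0.001, -0.0, -0.0, 0.243, -1.0]]]
[[[0.003, 0.034, -0.001, -0.0, -0.0, 0.243, -1.0], [0.008, 0.033, -0.001, -0.0, -0.0, 0.243, -1.0]]]
```

Call:
servo_tool --motion '[[[-0.016,0.03,-0.001,0,0,0.243,-1],[-0.013,0.031,-0.001,0,0,0.243,-1],[-0.009,0.033,-0.001,0,0,0.243,-1],[-0.005,0.033,0,0,0,0.243,-1],[0,0.034,-0.001,0,0,0.243,-1]]]'

```text
clock: 1.82
position: [0.5275, 0.0481, 0.2381]
eef_rot: [-180.0, 0.0, 22.7]
ft_force: [0.7, 0.3, 0.0]
gripper_width: 0.996
```

Call:
servo_tool --motion '[[[0.003,0.034,-0.001,0,0,0.243,-1],[0.008,0.033,-0.001,0,0,0.243,-1],[0,0,0,0,0,0,-1]]]'

```text
clock: 2.07
position: [0.5623, -0.0178, 0.2408]
eef_rot: [179.7, -0.1, 8.4]
ft_force: [0.2, 0.0, 1.2]
gripper_width: 1.002
```

```bash
python3 -c "
from h import *
st()
i,d=bot.get_image('wrist');cv2.imwrite('pics/w1.png',i);np.save('w1.npy',d)"
```

```text
clock 2.0667
position [ 0.5623 -0.0178  0.2408]
eef_rot [179.684   -0.1173   8.3522]
joint_positions [-36.0317  16.3283  41.9217 101.985  -11.559   65.9689 -72.2016]
ft_force [0.2463 0.0274 1.1919]
wrist_torque [-0.0915  0.2209  0.0239]
gripper_width 1.0019866271975595
```

View pics/w1.png

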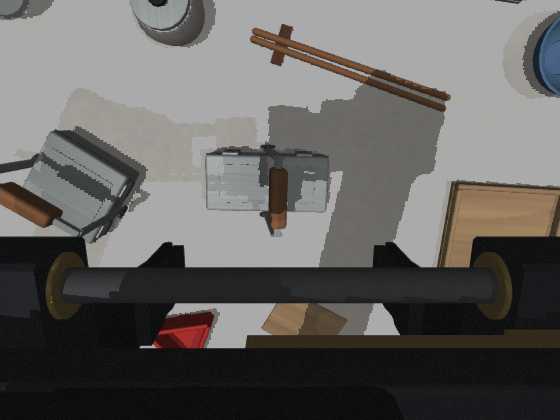

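The wrist view shows the long tin squarely below, with corners near (207,153), (329,156), (327,212) and (207,209), and the grip at (278,198). I'll use depth for grip and lid, plus an enlarged crop.

```bash
cat >> h.py <<'E'
def wcloud(d,s):
    c=bot.camera_info('wrist');v,u=np.mgrid[:d.shape[0],:d.shape[1]]
    q=np.stack([(u-c['cx'])/c['fx']*d,(v-c['cy'])/c['fy']*d,d],-1)
    M=c['mount'];t=q@M[:3,:3].T+M[:3,3]
    return t@R.from_euler('xyz',s['eef_rot'],degrees=True).as_matrix().T+s['position']
E
python3 - <<'E'
from h import *
np.set_printoptions(precision=4,suppress=True)
d=np.load('w1.npy');im=cv2.imread('pics/w1.png');s=bot.observe()
P=wcloud(d,s);hsv=cv2.cvtColor(im,cv2.COLOR_BGR2HSV)
m=np.zeros(d.shape,bool);m[160:232,262:296]=1
g=m&(hsv[...,1]>110)&(P[...,2]>.09)&(P[...,2]<.14);q=P[g]
print("grip",len(q),q.mean(0),q.min(0),q.max(0),cv2.minAreaRect((q[:,:2]*1000).astype(np.float32)))
for row in (175,185,195,205,212,222):
    gg=g[row];print(row,np.where(gg)[0][[0,-1]] if gg.any() else None, P[row][gg].mean(0) if gg.any() else '',np.ptp(P[row][gg],axis=0) if gg.any() else '')
m=np.zeros(d.shape,bool);m[148:216,200:335]=1
l=m&(P[...,2]>.034)&(P[...,2]<.046)&(hsv[...,1]<80);q=P[l];print("lid",np.median(q[:,2]),cv2.minAreaRect((q[:,:2]*1000).astype(np.float32)),q.min(0),q.max(0))
m=np.zeros(d.shape,bool);m[170:240,436:560]=1
l=m&(P[...,2]>.012)&(P[...,2]<.03);q=P[l];print("rim",np.median(q[:,2]),q.min(0),q.max(0))
m=np.zeros(d.shape,bool);m[120:240,0:145]=1
l=m&(P[...,2]>.09)&(P[...,2]<.15);q=P[l];print("sqgrip",q.mean(0),q.min(0),q.max(0))
cv2.imwrite("pics/c5.png",cv2.resize(im[140:245,195:340],None,fx=5,fy=5,interpolation=cv2.INTER_CUBIC))
# obstacles past tray
for n in("scene","side"):
    d=np.load(f"{n}0.npy");P=cloud(n,d);v=(d>0)&(P[...,2]>.03)&(P[...,1]<-.36)&(P[...,0]>.25)&(P[...,0]<.8)&(P[...,1]>-.8);q=P[v]
    if len(q):
        for y in np.arange(-.4,-.8,-.05):
            k=q[(q[:,1]<y+.05)&(q[:,1]>=y)]
            if len(k):print(n,round(y,2),len(k),"x",k[:,0].min(),k[:,0].max(),"z",k[:,2].max())
E
```

```text
grip 996 [ 0.5604 -0.014   0.119 ] [ 0.5338 -0.0242  0.1026] [ 0.5857 -0.0038  0.1226] ((559.6505737304688, -14.17204761505127), (51.46049880981445, 14.805257797241211), 8.583181381225586)
175 [269 286] [ 0.5802 -0.0111  0.1185] [0.0046 0.0141 0.0173]
185 [269 285] [ 0.5718 -0.0123  0.1189] [0.0046 0.0133 0.0162]
195 [269 286] [ 0.5633 -0.0137  0.1188] [0.0051 0.0142 0.0166]
205 [269 285] [ 0.5547 -0.0146  0.1188] [0.0048 0.0134 0.014 ]
212 [269 285] [ 0.5487 -0.0156  0.1194] [0.0053 0.0133 0.0137]
222 [269 285] [ 0.54   -0.0169  0.1196] [0.0052 0.0134 0.0133]
lid 0.03938485149856705 ((558.9232177734375, -2.4914398193359375), (70.53788757324219, 130.01979064941406), 7.453113555908203) [ 0.52   -0.0703  0.0341] [0.5951 0.0649 0.0457]
rim 0.015550476438935312 [ 0.5206 -0.3482  0.012 ] [ 0.5977 -0.2154  0.0188]
sqgrip [0.5186 0.1907 0.1148] [0.4949 0.1528 0.0906] [0.5366 0.2274 0.1237]
scene -0.4 912 x 0.26862225903271586 0.40420534657058393 z 0.12375666632007254
scene -0.45 491 x 0.3102239469182173 0.4005878267767238 z 0.12010380437358503
scene -0.5 1109 x 0.46974148039252406 0.7644975
[... 342 characters left out ...]
63624
scene -0.75 432 x 0.4580983513860144 0.469652159276603 z 0.15472925365718093
side -0.4 331 x 0.2762475036174688 0.40399933151193496 z 0.12176659869813627
side -0.45 134 x 0.3120206057963509 0.3960197825746927 z 0.10981115279219589
side -0.5 1140 x 0.4718500255556022 0.7722767728695269 z 0.15981244013171803
side -0.55 1852 x 0.45460394988686353 0.7698424137361033 z 0.172956555830253
side -0.6 1643 x 0.33751415717501115 0.7702056298818041 z 0.17233424083757382
side -0.65 667 x 0.33228549873475854 0.7700384919909672 z 0.17197290243980834
side -0.7 1485 x 0.3325683021723778 0.7698321635739334 z 0.19214573967376192
side -0.75 459 x 0.3324686743966481 0.7714993952694933 z 0.19169766203478306
```

View pics/c5.png

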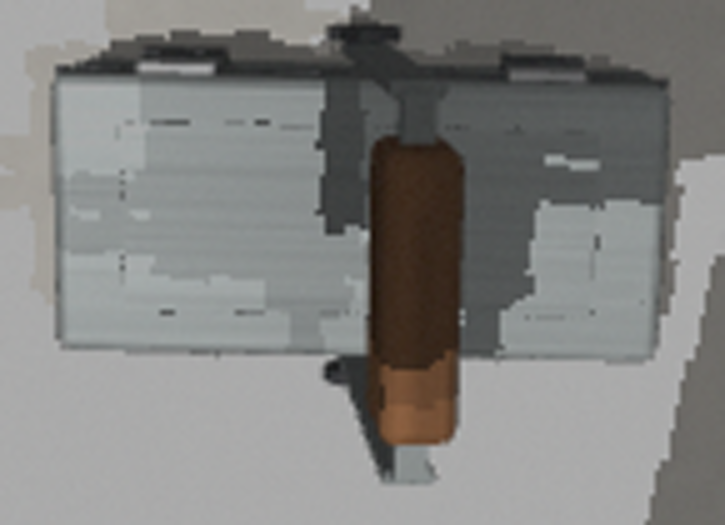

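```bash
python3 - <<'E'
from h import *
plan([.560,-.012,.0906],[-173.7,0,8.2],-1,n=6)
E
```

```text
n 6 dist 0.1497 ang 6.47
[[[-0.0, -0.0, 0.025, 0.037, 0.0, 0.003, -1.0], [-0.0, -0.0, 0.025, 0.037, 0.0, 0.003, -1.0], [-0.0, -0.0, 0.025, 0.037, 0.0, 0.003, -1.0], [-0.0, 0.001, 0.025, 0.037, 0.0, 0.003, -1.0], [-0.001, 0.001, 0.025, 0.037, 0.0, 0.003, -1.0]]]
[[[0.0, 0.002, 0.025, 0.037, 0.0, 0.003, -1.0]]]
```

Call:
servo_tool --motion '[[[0,-0.001,0.025,0.037,0,0.003,-1],[0,0,0.025,0.037,0,0.003,-1],[0,0,0.025,0.037,0,0.003,-1],[0,0.001,0.025,0.037,0,0.003,-1],[-0.001,0.001,0.025,0.037,0,0.003,-1]]]'

```text
clock: 2.53
position: [0.5582, -0.0049, 0.1139]
eef_rot: [-174.6, 0.0, 8.9]
ft_force: [0.3, -0.2, -1.7]
gripper_width: 1.0
```

Call:
servo_tool --motion '[[[0,0.002,0.025,0.037,0,0.003,-1],[0,0,0,0,0,0,-1]]]'

```text
clock: 2.7
position: [0.5544, -0.0054, 0.0856]
eef_rot: [-173.5, 0.6, 8.7]
ft_force: [-0.5, 0.4, -0.6]
gripper_width: 1.0
```

```bash
python3 - <<'E'
from h import *
st()
i,d=bot.get_image('scene');cv2.imwrite('pics/s2.png',cv2.resize(i[120:270,230:400],None,fx=4,fy=4))
plan([.560,-.012,.0906],[-173.7,0,8.2],-1)
E
```

```text
clock 2.7
position [ 0.5544 -0.0054  0.0856]
eef_rot [-173.5309    0.5797    8.6771]
joint_positions [-26.116   26.7235  34.5649 110.8761 -26.8746  52.1073 -57.8737]
ft_force [-0.5072  0.3965 -0.5568]
wrist_torque [-0.1657  0.2363 -0.0068]
gripper_width 1.000046170676637
n 1 dist 0.0079 ang 0.6
[[[0.003, 0.007, -0.003, -0.004, 0.014, 0.015, -1.0]]]
```

View pics/s2.png

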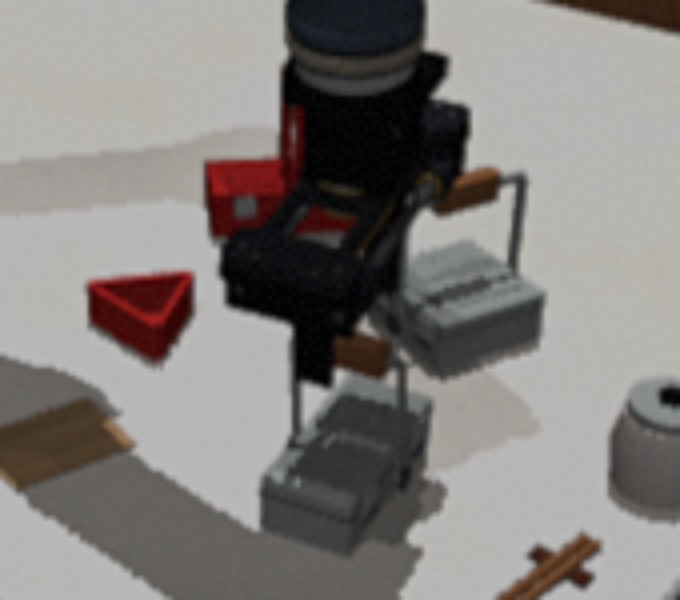

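Call:
servo_tool --motion '[[[0.003,0.006,-0.003,0,0.01,0.01,-1],[0,0,0,0,0,0,-1],[0,0,0,0,0,0,-1]]]'

```text
clock: 3.0
position: [0.5642, -0.0123, 0.0945]
eef_rot: [-173.7, -0.4, 8.3]
ft_force: [0.9, 1.1, -0.6]
gripper_width: 0.998
```

```bash
python3 - <<'E'
from h import *
plan([.560,-.012,.0906],[-173.7,0,8.2],-1)
i,d=bot.get_image('wrist');cv2.imwrite('pics/w2.png',i)
E
```

```text
n 1 dist 0.0057 ang 0.46
[[[-0.004, -0.0, 0.004, -0.001, -0.015, 0.005, -1.0]]]
```

View pics/w2.png

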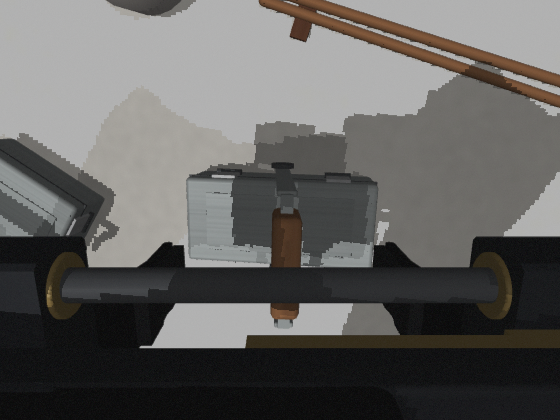

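Call:
servo_tool --motion '[[[-0.003,0.002,0.002,0,-0.01,0,-1],[0,0,0,0,0,0,-1],[0,0,0,0,0,0,-1]]]'

```text
clock: 3.3
position: [0.5597, -0.0142, 0.0904]
eef_rot: [-173.6, 0.1, 8.3]
ft_force: [0.1, -0.7, 0.2]
gripper_width: 0.999
```

Call:
servo_tool --motion '[[[0,0,0,0,0,0,-1],[0,0,0,0,0,0,-1]]]'

```text
clock: 3.47
position: [0.5599, -0.0142, 0.0903]
eef_rot: [-173.6, 0.1, 8.3]
ft_force: [-0.0, -0.2, -0.0]
gripper_width: 0.998
```

```bash
python3 - <<'E'
from h import *
st()
s=bot.observe()
i,d=bot.get_image('wrist');cv2.imwrite('pics/w3.png',i)
P=wcloud(d,s);hsv=cv2.cvtColor(i,cv2.COLOR_BGR2HSV)
m=np.zeros(d.shape,bool);m[200:262,255:315]=1
g=m&(hsv[...,1]>110)&(P[...,2]>.09)&(P[...,2]<.14);q=P[g]
print(len(q),q.mean(0),q.min(0),q.max(0))
T=(q-s['position'])@R.from_euler('xyz',s['eef_rot'],degrees=True).as_matrix();print("tool",T.mean(0),T.min(0),T.max(0))
E
```

```text
clock 3.4667
position [ 0.5599 -0.0142  0.0903]
eef_rot [-173.6319    0.0587    8.3389]
joint_positions [-25.4399  26.642   34.9063 110.3025 -26.9114  52.3553 -57.3723]
ft_force [-0.0366 -0.1581 -0.0476]
wrist_torque [-0.1595  0.1837 -0.0002]
gripper_width 0.9983035642496443
1645 [ 0.5759 -0.0173  0.1198] [ 0.5612 -0.0255  0.1026] [ 0.5871 -0.0081  0.1232]
tool [ 0.0154  0.0021 -0.03  ] [ 0.0015 -0.0044 -0.033 ] [ 0.0264  0.0092 -0.0123]
```

Call:
servo_tool --motion '[[[0,0.002,0,0,0,0,0.2],[0,0,0,0,0,0,0.5],[0,0,0,0,0,0,0.8],[0,0,0,0,0,0,1],[0,0,0,0,0,0,1]]]' --newtons 35

```text
clock: 3.93
position: [0.5602, -0.0163, 0.09]
eef_rot: [-173.6, 0.1, 8.3]
ft_force: [0.4, 0.3, -0.2]
gripper_width: 0.706
```

Call:
servo_tool --motion '[[[0,0,0,0,0,0,1],[0,0,0,0,0,0,1],[0,0,0,0,0,0,1],[0,0,0,0,0,0,1],[0,0,0,0,0,0,1]]]'

```text
clock: 4.35
position: [0.5602, -0.0163, 0.09]
eef_rot: [-173.6, 0.1, 8.3]
ft_force: [-0.5, 0.2, 0.1]
gripper_width: 0.33
```

Call:
servo_tool --motion '[[[0,0,0,0,0,0,1],[0,0,0,0,0,0,1],[0,0,0,0,0,0,1]]]'

```text
clock: 4.6
position: [0.5602, -0.0162, 0.09]
eef_rot: [-173.6, 0.1, 8.3]
ft_force: [-0.6, -0.5, 0.5]
gripper_width: 0.147
```

Call:
servo_tool --motion '[[[0,0,0,0,0,0,1],[0,0,0,0,0,0,1],[0,-0.001,-0.012,0,0,0,1],[0,-0.002,-0.015,0,0,0,1],[0,-0.002,-0.02,0,0,0,1]]]'

```text
clock: 5.02
position: [0.5586, -0.0167, 0.1367]
eef_rot: [-173.7, 0.3, 8.3]
ft_force: [-0.1, 0.2, -10.0]
gripper_width: 0.147
```

Call:
servo_tool --motion '[[[0,-0.002,-0.02,0,0,0,1],[0,-0.002,-0.02,0,0,0,1],[0,-0.001,-0.015,0,0,0,1],[0,0,0,0,0,0,1],[0,0,0,0,0,0,1]]]'

```text
clock: 5.43
position: [0.5605, -0.0178, 0.1928]
eef_rot: [-173.7, -0.0, 8.3]
ft_force: [0.5, 0.7, -4.8]
gripper_width: 0.15
```

```bash
python3 - <<'E'
from h import *
st()
i,d=bot.get_image('scene');cv2.imwrite('pics/s3.png',cv2.resize(i[100:260,230:400],None,fx=3.5,fy=3.5))
i,d=bot.get_image('side');cv2.imwrite('pics/d3.png',cv2.resize(i[120:300,150:320],None,fx=3.2,fy=3.2))
E
```

```text
clock 5.4333
position [ 0.5605 -0.0178  0.1928]
eef_rot [-173.6536   -0.0074    8.3349]
joint_positions [-28.8011  19.6178  38.705  104.5893 -20.4616  63.2899 -63.4043]
ft_force [ 0.4709  0.6747 -4.8116]
wrist_torque [-0.3264  0.0648 -0.0147]
gripper_width 0.14963475265554704
```

View pics/s3.png

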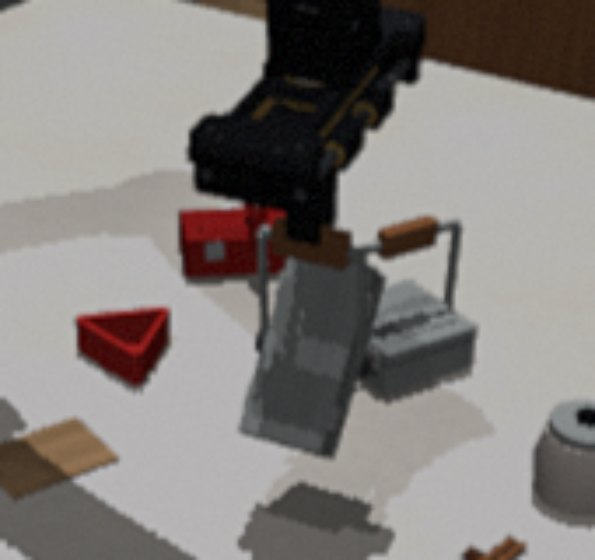

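View pics/d3.png

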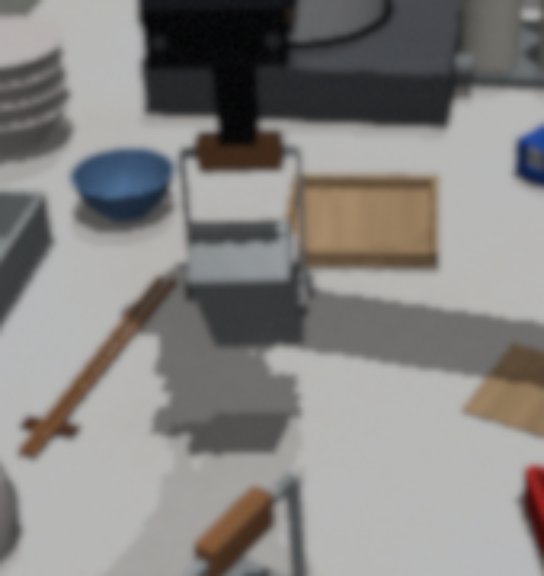

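The −y end (towards the scene camera) dips, with the tin's lid now facing −y: in scene crop the low end is at (290,440) and the high end at (330,265). The square tin hasn't moved. Next I carry it over the tray, turning the yaw, then lean it.

```bash
python3 - <<'E'
from h import *
plan([.557,-.30,.25],[-173.7,0,61.4],1,n=15)
E
```

```text
n 15 dist 0.2888 ang 53.06
[[[-0.003, 0.018, -0.006, -0.0, -0.013, -0.123, 1.0], [-0.004, 0.018, -0.006, -0.0, -0.013, -0.123, 1.0], [-0.005, 0.018, -0.006, -0.0, -0.013, -0.123, 1.0], [-0.006, 0.017, -0.006, -0.0, -0.013, -0.123, 1.0], [-0.008, 0.017, -0.005, -0.0, -0.013, -0.123, 1.0]]]
[[[-0.008, 0.016, -0.006, -0.0, -0.013, -0.123, 1.0], [-0.009, 0.016, -0.006, -0.0, -0.013, -0.123, 1.0], [-0.011, 0.015, -0.006, -0.0, -0.013, -0.123, 1.0], [-0.011, 0.014, -0.005, -0.0, -0.013, -0.123, 1.0], [-0.013, 0.014, -0.006, -0.0, -0.013, -0.123, 1.0]]]
[[[-0.013, 0.013, -0.005, -0.0, -0.013, -0.123, 1.0], [-0.014, 0.012, -0.005, -0.0, -0.013, -0.123, 1.0], [-0.014, 0.012, -0.006, -0.0, -0.013, -0.123, 1.0], [-0.016, 0.01, -0.005, -0.0, -0.013, -0.123, 1.0], [-0.016, 0.009, -0.005, -0.0, -0.013, -0.123, 1.0]]]
```

Call:
servo_tool --motion '[[[-0.003,0.018,-0.006,0,-0.013,-0.123,1],[-0.004,0.018,-0.006,0,-0.013,-0.123,1],[-0.005,0.018,-0.006,0,-0.013,-0.123,1],[-0.006,0.017,-0.006,0,-0.013,-0.123,1],[-0.008,0.017,-0.005,0,-0.013,-0.123,1]]]' --newtons 45

```text
clock: 5.95
position: [0.5587, -0.1127, 0.2101]
eef_rot: [-173.5, 0.1, 26.2]
ft_force: [0.0, 0.7, -4.0]
gripper_width: 0.145
```

Call:
servo_tool --motion '[[[-0.008,0.016,-0.006,0,-0.013,-0.123,1],[-0.009,0.016,-0.006,0,-0.013,-0.123,1],[-0.011,0.015,-0.006,0,-0.013,-0.123,1],[-0.011,0.014,-0.005,0,-0.013,-0.123,1],[-0.013,0.014,-0.006,0,-0.013,-0.123,1]]]'

```text
clock: 6.37
position: [0.5576, -0.2065, 0.2301]
eef_rot: [-173.5, -0.0, 43.9]
ft_force: [0.2, 0.0, -4.3]
gripper_width: 0.146
```

Call:
servo_tool --motion '[[[-0.013,0.013,-0.005,0,-0.013,-0.123,1],[-0.014,0.012,-0.005,0,-0.013,-0.123,1],[-0.014,0.012,-0.006,0,-0.013,-0.123,1],[-0.016,0.01,-0.005,0,-0.013,-0.123,1],[-0.016,0.009,-0.005,0,-0.013,-0.123,1]]]'

```text
clock: 6.78
position: [0.5571, -0.3007, 0.2494]
eef_rot: [-173.5, -0.2, 61.6]
ft_force: [0.3, -0.3, -4.0]
gripper_width: 0.145
```

```bash
python3 - <<'E'
from h import *
st()
plan([.5726,-.3129,.22],[-133,0,61.4],1,n=10)
E
```

```text
clock 6.7833
position [ 0.5571 -0.3007  0.2494]
eef_rot [-173.5141   -0.2208   61.6415]
joint_positions [  3.0287  26.5486  32.3178  86.0099 -13.7834  78.1098   8.6578]
ft_force [ 0.3037 -0.2961 -4.0134]
wrist_torque [-0.1785 -0.1063  0.0082]
gripper_width 0.14475738608856276
n 10 dist 0.0354 ang 40.51
[[[-0.0, 0.002, 0.003, 0.141, -0.0, 0.001, 1.0], [-0.001, 0.003, 0.002, 0.141, -0.0, 0.001, 1.0], [-0.0, 0.002, 0.003, 0.141, -0.0, 0.001, 1.0], [-0.0, 0.003, 0.002, 0.141, -0.0, 0.001, 1.0], [-0.001, 0.003, 0.002, 0.141, -0.0, 0.001, 1.0]]]
[[[-0.0, 0.003, 0.001, 0.141, -0.0, 0.001, 1.0], [-0.0, 0.003, 0.002, 0.141, -0.0, 0.001, 1.0], [-0.001, 0.003, 0.001, 0.141, -0.0, 0.001, 1.0], [-0.0, 0.004, 0.001, 0.141, -0.0, 0.001, 1.0], [-0.0, 0.003, 0.001, 0.141, -0.0, 0.001, 1.0]]]
```

Call:
servo_tool --motion '[[[0,0.002,0.003,0.141,0,0,1],[-0.001,0.003,0.002,0.141,0,0,1],[0,0.002,0.003,0.141,0,0,1],[0,0.003,0.002,0.141,0,0,1],[-0.001,0.003,0.002,0.141,0,0,1]]]'

```text
clock: 7.2
position: [0.5657, -0.3064, 0.2344]
eef_rot: [-153.3, -0.3, 61.5]
ft_force: [0.5, 0.2, -4.7]
gripper_width: 0.143
```

Call:
servo_tool --motion '[[[0,0.003,0.001,0.141,0,0,1],[0,0.003,0.002,0.141,0,0,1],[-0.001,0.003,0.001,0.141,0,0,1],[0,0.004,0.001,0.141,0,0,1],[0,0.003,0.001,0.141,0,0,1]]]'

```text
clock: 7.62
position: [0.5596, -0.3028, 0.206]
eef_rot: [-139.0, -0.1, 61.5]
ft_force: [0.3, 0.3, -7.1]
gripper_width: 0.147
```

Call:
servo_tool --motion '[[[0,0,0,0,0,0,1],[0,0,0,0,0,0,1],[0,0,0,0,0,0,1],[0,0,0,0,0,0,1]]]'

```text
clock: 7.95
position: [0.5591, -0.3042, 0.2118]
eef_rot: [-139.4, 0.1, 61.4]
ft_force: [0.3, 0.0, -4.4]
gripper_width: 0.145
```

```bash
python3 - <<'E'
from h import *
st()
i,d=bot.get_image('scene');cv2.imwrite('pics/s4.png',cv2.resize(i[140:340,140:360],None,fx=3,fy=3));np.save('s4.npy',d);cv2.imwrite('pics/s4f.png',i)
i,d=bot.get_image('side');cv2.imwrite('pics/d4.png',cv2.resize(i[80:260,180:370],None,fx=3.2,fy=3.2));np.save('d4.npy',d);cv2.imwrite('pics/d4f.png',i)
E
```

```text
clock 7.95
position [ 0.5591 -0.3042  0.2118]
eef_rot [-139.3879    0.0524   61.4103]
joint_positions [ 26.3027  48.0764  -1.2225  58.8033  -1.4076 113.6757  -3.5483]
ft_force [ 0.3118  0.0254 -4.3573]
wrist_torque [-0.876  -1.3432  0.0133]
gripper_width 0.1454409329858424
```

View pics/s4.png

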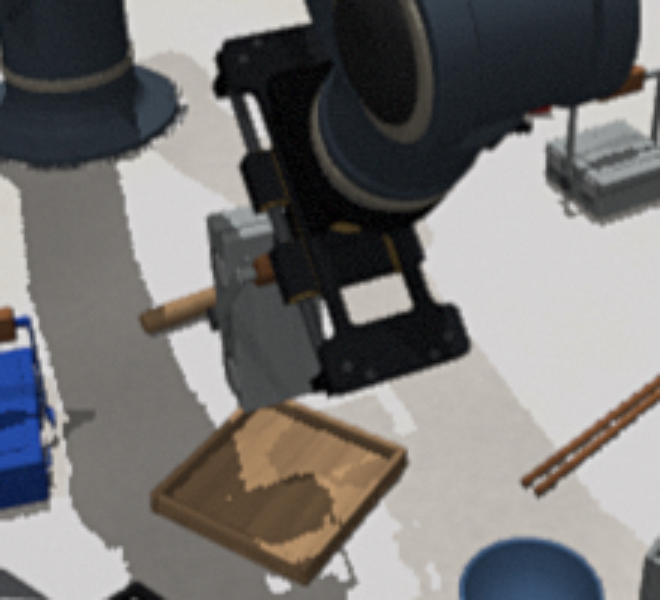

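View pics/d4.png

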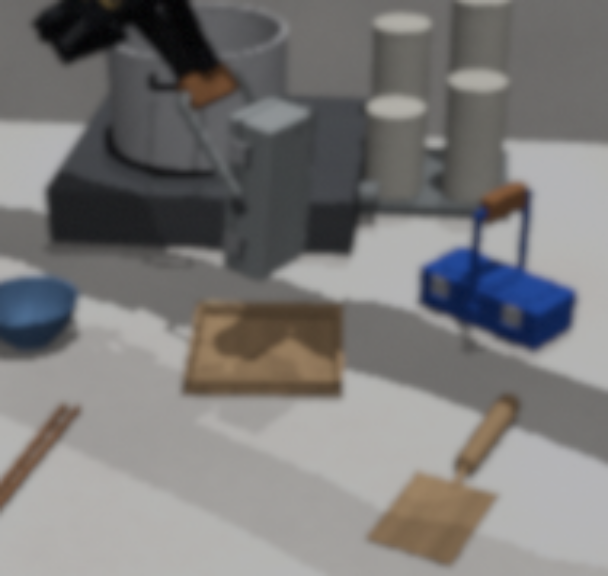

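The tin hangs nearly vertical, with its upper face at side crop (275,112) and its lower end at (262,268). The lean stopped at 40.6° because joint 6 reached its range. I'll turn the yaw towards tray-aligned so the lean is no longer purely radial.

```bash
python3 - <<'E'
from h import *
plan([.579,-.284,.21],[-138,0,94.7],1,n=10)
E
```

```text
n 10 dist 0.0273 ang 33.24
[[[0.003, 0.001, -0.0, 0.005, -0.077, -0.087, 1.0], [0.002, 0.001, -0.001, 0.005, -0.077, -0.087, 1.0], [0.003, 0.001, -0.0, 0.005, -0.077, -0.087, 1.0], [0.002, 0.001, -0.001, 0.005, -0.077, -0.087, 1.0], [0.002, 0.001, -0.001, 0.005, -0.077, -0.087, 1.0]]]
[[[0.003, 0.001, -0.001, 0.005, -0.077, -0.087, 1.0], [0.002, 0.001, -0.001, 0.005, -0.077, -0.087, 1.0], [0.002, 0.002, -0.001, 0.005, -0.077, -0.087, 1.0], [0.002, 0.001, -0.001, 0.005, -0.077, -0.087, 1.0], [0.002, 0.002, -0.001, 0.005, -0.077, -0.087, 1.0]]]
```

Call:
servo_tool --motion '[[[0.003,0.001,0,0,-0.077,-0.087,1],[0.002,0.001,-0.001,0,-0.077,-0.087,1],[0.003,0.001,0,0,-0.077,-0.087,1],[0.002,0.001,-0.001,0,-0.077,-0.087,1],[0.002,0.001,-0.001,0,-0.077,-0.087,1]]]'

```text
clock: 8.47
position: [0.5699, -0.2932, 0.211]
eef_rot: [-139.4, 0.1, 78.4]
ft_force: [-0.3, -0.2, -4.7]
gripper_width: 0.151
```

```bash
python3 - <<'E'
from h import *
st()
plan([.579,-.284,.21],[-138,0,94.7],1,n=5)
E
```

```text
clock 8.4667
position [ 0.5699 -0.2932  0.211 ]
eef_rot [-139.3523    0.126    78.3521]
joint_positions [ 20.6288  47.8979  -0.5719  59.281    6.5293 113.0333   8.7509]
ft_force [-0.2865 -0.1922 -4.6886]
wrist_torque [-0.4165 -1.5529  0.0321]
gripper_width 0.15052838261694307
n 5 dist 0.013 ang 16.4
[[[0.002, 0.001, -0.001, 0.009, -0.075, -0.086, 1.0], [0.002, 0.002, -0.001, 0.009, -0.075, -0.086, 1.0], [0.002, 0.001, -0.001, 0.009, -0.075, -0.086, 1.0], [0.002, 0.001, -0.001, 0.009, -0.075, -0.086, 1.0], [0.002, 0.002, -0.001, 0.009, -0.075, -0.086, 1.0]]]
```

Works. I'll continue to 94.7° yaw, then increase the lean.

Call:
servo_tool --motion '[[[0.002,0.001,-0.001,0.009,-0.075,-0.086,1],[0.002,0.002,-0.001,0.009,-0.075,-0.086,1],[0.002,0.001,-0.001,0.009,-0.075,-0.086,1],[0.002,0.001,-0.001,0.009,-0.075,-0.086,1],[0.002,0.002,-0.001,0.009,-0.075,-0.086,1]]]'

```text
clock: 8.88
position: [0.5792, -0.2839, 0.2104]
eef_rot: [-138.0, 0.0, 94.7]
ft_force: [-0.4, 0.6, -3.8]
gripper_width: 0.14
```

```bash
python3 - <<'E'
from h import *
st()
plan([.579,-.284,.18],[-133,0,94.7],1,n=5)
E
```

```text
clock 8.8833
position [ 0.5792 -0.2839  0.2104]
eef_rot [-138.0352    0.0202   94.6704]
joint_positions [ 16.7174  47.2671  -2.8837  61.2427  15.5784 111.4184  19.083 ]
ft_force [-0.3629  0.6338 -3.8095]
wrist_torque [ 0.082  -1.6219  0.0293]
gripper_width 0.14045790723948134
n 5 dist 0.0304 ang 5.04
[[[-0.0, 0.004, 0.005, 0.035, -0.0, -0.0, 1.0], [-0.0, 0.004, 0.004, 0.035, -0.0, -0.0, 1.0], [-0.0, 0.004, 0.004, 0.035, -0.0, -0.0, 1.0], [-0.0, 0.005, 0.005, 0.035, -0.0, -0.0, 1.0], [-0.0, 0.004, 0.004, 0.035, -0.0, -0.0, 1.0]]]
```

Call:
servo_tool --motion '[[[0,0.004,0.005,0.035,0,0,1],[0,0.004,0.004,0.035,0,0,1],[0,0.004,0.004,0.035,0,0,1],[0,0.005,0.005,0.035,0,0,1],[0,0.004,0.004,0.035,0,0,1]]]'

```text
clock: 9.3
position: [0.5781, -0.2851, 0.1776]
eef_rot: [-132.8, -0.0, 94.4]
ft_force: [-0.2, 0.6, -5.7]
gripper_width: 0.145
```

Call:
servo_tool --motion '[[[0,0,0,0,0,0,1],[0,0,0,0,0,0,1],[0,0,0,0,0,0,1]]]'

```text
clock: 9.55
position: [0.5785, -0.2848, 0.1792]
eef_rot: [-133.0, -0.0, 94.5]
ft_force: [-0.5, 0.7, -3.5]
gripper_width: 0.145
```

```bash
python3 - <<'E'
from h import *
st()
i,d=bot.get_image('scene');cv2.imwrite('pics/s5.png',cv2.resize(i[140:340,140:360],None,fx=3,fy=3));np.save('s5.npy',d);cv2.imwrite('pics/s5f.png',i)
i,d=bot.get_image('side');cv2.imwrite('pics/d5.png',cv2.resize(i[80:220,180:320],None,fx=4.2,fy=4.2));np.save('d5.npy',d);cv2.imwrite('pics/d5f.png',i)
E
```

```text
clock 9.55
position [ 0.5785 -0.2848  0.1792]
eef_rot [-132.9745   -0.0177   94.4648]
joint_positions [ 14.1409  51.5588   1.8025  59.7784  14.4685 113.0556  20.5489]
ft_force [-0.5129  0.6556 -3.5283]
wrist_torque [ 0.0581 -1.8398 -0.0054]
gripper_width 0.14525701484138343
```

View pics/s5.png

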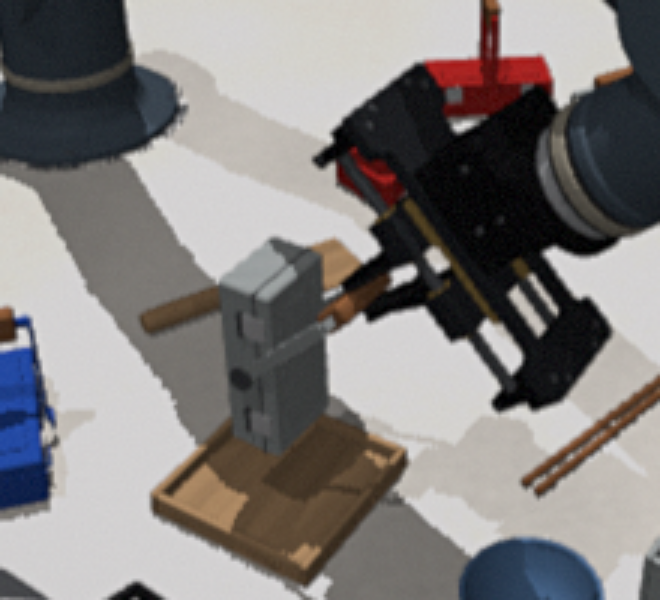

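View pics/d5.png

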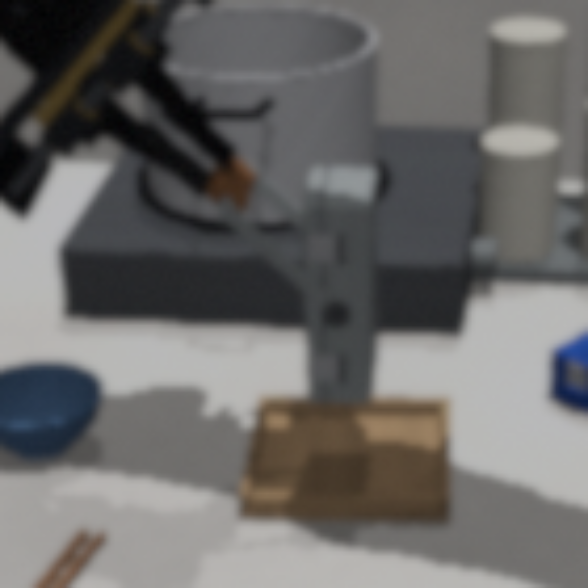

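The tin now hangs upright above the tray. I'll measure its position and tilt from the depth before lowering.

```bash
cat >> h.py <<'E'
def tin(n,d,im,box):
    P=cloud(n,d);hsv=cv2.cvtColor(im,cv2.COLOR_BGR2HSV);m=np.zeros(d.shape,bool);y0,y1,x0,x1=box;m[y0:y1,x0:x1]=1
    q=P[m&(d>0)&(hsv[...,1]<70)&(P[...,2]>.03)&(np.abs(P[...,0]-.527)<.05)&(np.abs(P[...,1]+.288)<.06)]
    zt=np.percentile(q[:,2],99.5);print(n,len(q),"top",zt,"low",q[:,2].min())
    for lo,hi in[(-.125,-.1),(-.1,-.075),(-.075,-.05),(-.05,-.025),(-.025,-.006),(-.006,.005)]:
        k=q[(q[:,2]>zt+lo)&(q[:,2]<zt+hi)]
        if len(k)>5:print(lo,len(k),"x",np.percentile(k[:,0],[2,50,98]),"y",np.percentile(k[:,1],[2,50,98]))
    k=q[q[:,2]>zt-.006]
    if len(k)>5:print(cv2.minAreaRect((k[:,:2]*1000).astype(np.float32)))
E
python3 - <<'E'
from h import *
np.set_printoptions(precision=4,suppress=True)
tin("scene",np.load('s5.npy'),cv2.imread('pics/s5f.png'),(215,295,205,260))
tin("side",np.load('d5.npy'),cv2.imread('pics/d5f.png'),(115,180,245,280))
E
```

```text
scene 2031 top 0.19473369867347193 low 0.06441597471523386
-0.125 295 x [0.5136 0.5473 0.5504] y [-0.321  -0.3105 -0.2604]
-0.1 314 x [0.5136 0.5472 0.5507] y [-0.3201 -0.3101 -0.2622]
-0.075 260 x [0.5126 0.5425 0.5507] y [-0.3275 -0.3171 -0.2684]
-0.05 372 x [0.5135 0.5474 0.569 ] y [-0.3229 -0.3166 -0.2534]
-0.025 312 x [0.5134 0.5465 0.5742] y [-0.321  -0.3145 -0.2626]
-0.006 432 x [0.5091 0.5303 0.5489] y [-0.3181 -0.2915 -0.2608]
((528.2738647460938, -287.7434997558594), (40.97216033935547, 61.96967315673828), 4.250478744506836)
side 1008 top 0.19283494460592954 low 0.062327013840504986
-0.125 134 x [0.5111 0.5271 0.5479] y [-0.2729 -0.2571 -0.2531]
-0.1 150 x [0.511  0.5292 0.5497] y [-0.2753 -0.2576 -0.2535]
-0.075 160 x [0.511  0.5271 0.5487] y [-0.2792 -0.256  -0.2463]
-0.05 223 x [0.5108 0.5373 0.5721] y [-0.3203 -0.2566 -0.2468]
-0.025 139 x [0.5107 0.5291 0.5729] y [-0.3162 -0.2573 -0.2523]
-0.006 174 x [0.5114 0.5298 0.5494] y [-0.3116 -0.2792 -0.2543]
((530.6849975585938, -283.7027587890625), (39.07461929321289, 60.262535095214844), 2.865257740020752)
```

```bash
python3 - <<'E'
from h import *
plan([.5765,-.2873,.131],[-133,0,94.5],1,n=5)
plan([.5765,-.2873,.129],[-133,0,94.5],1,n=1,start=([.5765,-.2873,.131],[-133,0,94.5]))
E
```

```text
n 5 dist 0.049 ang 0.07
[[[-0.0, 0.007, 0.007, 0.0, -0.0, -0.0, 1.0], [-0.001, 0.007, 0.007, 0.0, -0.0, -0.0, 1.0], [-0.0, 0.006, 0.007, 0.0, -0.0, -0.0, 1.0], [-0.001, 0.007, 0.007, 0.0, -0.0, -0.0, 1.0], [-0.0, 0.007, 0.007, 0.0, -0.0, -0.0, 1.0]]]
n 1 dist 0.002 ang 0.0
[[[-0.0, 0.001, 0.001, 0.0, 0.0, 0.0, 1.0]]]
```

Call:
servo_tool --motion '[[[-0.001,0.007,0.007,0,0,0,1],[-0.001,0.007,0.007,0,0,0,1],[0,0.006,0.007,0,0,0,1],[-0.001,0.007,0.007,0,0,0,1],[0,0.007,0.007,0,0,0,1]]]'

```text
clock: 10.07
position: [0.5759, -0.2876, 0.129]
eef_rot: [-132.9, -0.1, 94.5]
ft_force: [-0.7, 0.1, -4.6]
gripper_width: 0.143
```

Call:
servo_tool --motion '[[[0,0,0,0,0,0,1],[0,0,0,0,0,0,1],[0,0,0,0,0,0,1],[0,0,0,0,0,0,1]]]'

```text
clock: 10.4
position: [0.5769, -0.2876, 0.1311]
eef_rot: [-133.1, -0.0, 94.5]
ft_force: [1.1, 0.5, -4.1]
gripper_width: 0.141
```

```bash
python3 - <<'E'
from h import *
st()
i,d=bot.get_image('scene');cv2.imwrite('pics/s6.png',cv2.resize(i[200:340,160:320],None,fx=4,fy=4))
tin('scene',d,i,(215,315,205,265))
i,d=bot.get_image('side');cv2.imwrite('pics/d6.png',cv2.resize(i[100:220,200:320],None,fx=4.2,fy=4.2))
tin('side',d,i,(110,210,240,285))
E
```

```text
clock 10.4
position [ 0.5769 -0.2876  0.1311]
eef_rot [-133.0723   -0.0172   94.531 ]
joint_positions [ 14.4204  53.6723   1.5863  61.8613  14.2579 108.8671  19.521 ]
ft_force [ 1.1014  0.5496 -4.0529]
wrist_torque [ 0.0723 -1.8487  0.0307]
gripper_width 0.14108992804434614
scene 1784 top 0.1461487223269127 low 0.030245157178416138
-0.125 179 x [0.5124 0.5463 0.5497] y [-0.3244 -0.314  -0.2641]
-0.1 293 x [0.5131 0.5462 0.5495] y [-0.3235 -0.3119 -0.2637]
-0.075 226 x [0.5119 0.5382 0.5494] y [-0.331  -0.3203 -0.2758]
-0.05 367 x [0.5124 0.5462 0.5678] y [-0.3257 -0.3188 -0.2548]
-0.025 288 x [0.5121 0.5449 0.5747] y [-0.3241 -0.3177 -0.2636]
-0.006 431 x [0.5082 0.5287 0.5474] y [-0.3205 -0.294  -0.2631]
((526.8084716796875, -291.26373291015625), (40.536434173583984, 60.73316192626953), 4.960062503814697)
side 895 top 0.14456169150327716 low 0.030197330865977756
-0.125 74 x [0.5091 0.5284 0.5473] y [-0.2723 -0.2586 -0.2553]
-0.1 132 x [0.5089 0.5254 0.5464] y [-0.2739 -0.2603 -0.2561]
-0.075 143 x [0.5088 0.5259 0.5456] y [-0.2757 -0.2584 -0.2492]
-0.05 224 x [0.5088 0.5371 0.5698] y [-0.3224 -0.259  -0.2495]
-0.025 151 x [0.5086 0.5313 0.5758] y [-0.3206 -0.2592 -0.2487]
-0.006 171 x [0.5095 0.5284 0.5478] y [-0.3144 -0.2818 -0.2582]
((529.0689697265625, -287.4189453125), (39.74199295043945, 61.572872161865234), 4.065467834472656)
```

View pics/s6.png

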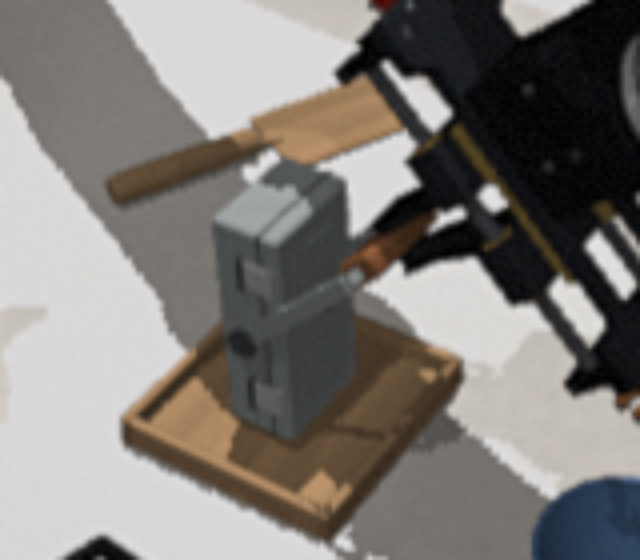

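View pics/d6.png

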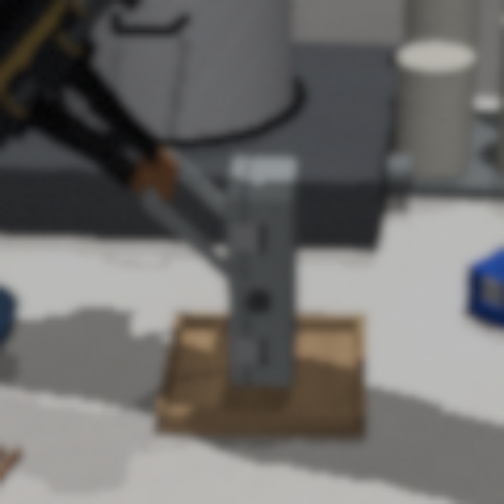

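Call:
servo_tool --motion '[[[0,0.001,0.001,0,0,0,1],[0,0.001,0.001,0,0,0,1],[0,0.001,0.001,0,0,0,1],[0,0.001,0.001,0,0,0,1],[0,0,0,0,0,0,1]]]'

```text
clock: 10.92
position: [0.576, -0.2874, 0.1244]
eef_rot: [-133.0, -0.1, 94.5]
ft_force: [1.3, -0.5, -4.6]
gripper_width: 0.142
```

Call:
servo_tool --motion '[[[0,0.0007,0.0007,0,0,0,1],[0,0,0,0,0,0,1],[0,0,0,0,0,0,1]]]'

```text
clock: 11.17
position: [0.5762, -0.2875, 0.1238]
eef_rot: [-133.0, -0.1, 94.5]
ft_force: [0.1, -0.4, -4.6]
gripper_width: 0.142
```

Call:
servo_tool --motion '[[[0,0.0007,0.0007,0,0,0,1],[0,0,0,0,0,0,1],[0,0,0,0,0,0,1]]]'

```text
clock: 11.42
position: [0.5761, -0.2875, 0.1228]
eef_rot: [-133.0, -0.1, 94.5]
ft_force: [0.3, 0.5, -4.8]
gripper_width: 0.144
```

Still carrying the full weight. I'll continue in 1 mm steps.

Call:
servo_tool --motion '[[[0,0.0007,0.0007,0,0,0,1],[0,0,0,0,0,0,1],[0,0,0,0,0,0,1]]]'

```text
clock: 11.67
position: [0.5761, -0.2875, 0.122]
eef_rot: [-133.0, -0.0, 94.5]
ft_force: [-0.1, -0.3, -3.1]
gripper_width: 0.141
```

Call:
servo_tool --motion '[[[0,0.0007,0.0007,0,0,0,1],[0,0,0,0,0,0,1],[0,0,0,0,0,0,1]]]'

```text
clock: 11.92
position: [0.5761, -0.2876, 0.1213]
eef_rot: [-133.0, -0.0, 94.5]
ft_force: [0.5, -0.5, -2.4]
gripper_width: 0.141
```

Call:
servo_tool --motion '[[[0,0.0007,0.0007,0,0,0,1],[0,0,0,0,0,0,1],[0,0,0,0,0,0,1]]]'

```text
clock: 12.17
position: [0.576, -0.2876, 0.1203]
eef_rot: [-133.0, -0.0, 94.5]
ft_force: [1.5, -0.1, 0.2]
gripper_width: 0.146
```

```bash
python3 - <<'E'
from h import *
st()
i,d=bot.get_image('scene');tin('scene',d,i,(215,320,205,270))
i,d=bot.get_image('side');cv2.imwrite('pics/d7.png',cv2.resize(i[100:220,200:320],None,fx=4.2,fy=4.2))
tin('side',d,i,(110,210,240,285))
E
```

```text
clock 12.1667
position [ 0.576  -0.2876  0.1203]
eef_rot [-132.9885   -0.0262   94.5165]
joint_positions [ 14.4517  54.1954   1.5439  62.2923  14.2081 108.0303  19.2579]
ft_force [ 1.4603 -0.1339  0.2346]
wrist_torque [-0.0587 -1.2024  0.0369]
gripper_width 0.14627056438673644
scene 1741 top 0.13888304898192977 low 0.030044704910324405
-0.125 100 x [0.5112 0.5439 0.547 ] y [-0.3247 -0.3117 -0.2651]
-0.1 287 x [0.5096 0.5433 0.5467] y [-0.323  -0.3107 -0.2634]
-0.075 241 x [0.5078 0.5356 0.5457] y [-0.3307 -0.3197 -0.2562]
-0.05 399 x [0.5073 0.5413 0.5655] y [-0.3259 -0.3166 -0.255 ]
-0.025 303 x [0.5062 0.5394 0.5752] y [-0.3242 -0.3167 -0.2647]
-0.006 411 x [0.5021 0.5232 0.5404] y [-0.3202 -0.2939 -0.2635]
((519.9292602539062, -291.3938293457031), (41.52526092529297, 60.67578125), 3.1132733821868896)
side 863 top 0.13696773070449766 low 0.03019881263194546
-0.125 32 x [0.5078 0.5257 0.5446] y [-0.2692 -0.2589 -0.2536]
-0.1 133 x [0.5054 0.5235 0.544 ] y [-0.2754 -0.2602 -0.2553]
-0.075 148 x [0.5049 0.5226 0.5438] y [-0.2986 -0.2595 -0.2472]
-0.05 236 x [0.5042 0.535  0.5715] y [-0.3235 -0.2597 -0.2488]
-0.025 142 x [0.5019 0.5243 0.5751] y [-0.3188 -0.2599 -0.2488]
-0.006 172 x [0.5041 0.5235 0.5415] y [-0.3159 -0.283  -0.2581]
((522.765869140625, -286.9406433105469), (39.035545349121094, 60.321990966796875), 3.7111411094665527)
```

View pics/d7.png

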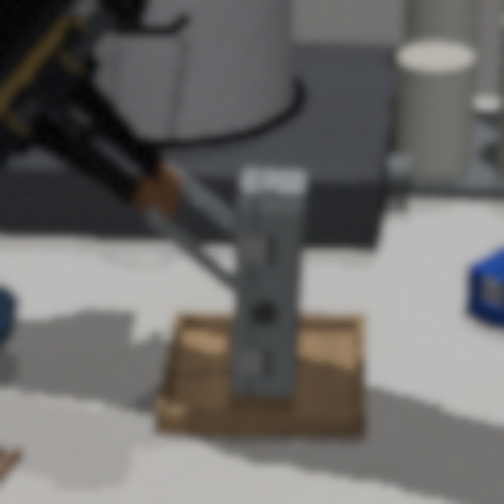

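The tin is down but leans about 2.5° towards −x, since the handle is pushing the pivot that way. I'll draw the hand back 3 mm in +x to set it flat.

```bash
python3 - <<'E'
from h import *
plan([.5795,-.2876,.1205],[-133,0,94.5],1,n=2)
E
```

```text
n 2 dist 0.0034 ang 0.04
[[[-0.0, 0.001, -0.001, -0.0, -0.0, 0.001, 1.0], [-0.0, 0.001, -0.002, -0.0, -0.0, 0.001, 1.0]]]
```

Call:
servo_tool --motion '[[[0,0.0011,-0.0012,0,0,0,1],[0,0.0011,-0.0012,0,0,0,1],[0,0,0,0,0,0,1],[0,0,0,0,0,0,1],[0,0,0,0,0,0,1]]]'

```text
clock: 12.68
position: [0.5792, -0.2872, 0.1197]
eef_rot: [-133.0, -0.1, 94.5]
ft_force: [0.9, -0.1, -1.6]
gripper_width: 0.143
```

```bash
python3 - <<'E'
from h import *
st()
i,d=bot.get_image('scene');tin('scene',d,i,(215,320,205,270))
i,d=bot.get_image('side');cv2.imwrite('pics/d8.png',cv2.resize(i[100:220,200:320],None,fx=4.2,fy=4.2))
tin('side',d,i,(110,210,240,285))
E
```

```text
clock 12.6833
position [ 0.5792 -0.2872  0.1197]
eef_rot [-132.9778   -0.0631   94.5232]
joint_positions [ 14.363   54.5453   1.5868  61.6644  14.1316 108.3299  19.3094]
ft_force [ 0.9367 -0.0826 -1.6093]
wrist_torque [-0.0548 -1.1995  0.087 ]
gripper_width 0.14303075380785307
scene 1682 top 0.13817679713952277 low 0.030091149006996054
-0.125 91 x [0.5111 0.5453 0.5483] y [-0.3246 -0.315  -0.265 ]
-0.1 277 x [0.5114 0.5454 0.5488] y [-0.3224 -0.3122 -0.2639]
-0.075 225 x [0.5117 0.5378 0.5486] y [-0.3304 -0.32   -0.2555]
-0.05 395 x [0.5124 0.546  0.5693] y [-0.3256 -0.3169 -0.2544]
-0.025 270 x [0.5123 0.5446 0.5714] y [-0.3238 -0.3167 -0.2642]
-0.006 424 x [0.5087 0.5289 0.5468] y [-0.3199 -0.2936 -0.2632]
((526.4846801757812, -290.961669921875), (41.15471649169922, 61.923213958740234), 3.6492741107940674)
side 851 top 0.13578185668200002 low 0.030024849752075422
-0.125 33 x [0.5084 0.5261 0.5474] y [-0.3111 -0.259  -0.2545]
-0.1 136 x [0.508  0.5257 0.5468] y [-0.3145 -0.26   -0.2555]
-0.075 145 x [0.508  0.5241 0.5462] y [-0.2764 -0.2589 -0.2488]
-0.05 220 x [0.5084 0.5374 0.5725] y [-0.3227 -0.2589 -0.2496]
-0.025 145 x [0.5086 0.5293 0.5756] y [-0.3203 -0.2593 -0.2482]
-0.006 172 x [0.5095 0.5288 0.5475] y [-0.3156 -0.282  -0.2581]
((528.8922119140625, -288.30474853515625), (39.325374603271484, 63.05935287475586), 3.68800687789917)
```

View pics/d8.png

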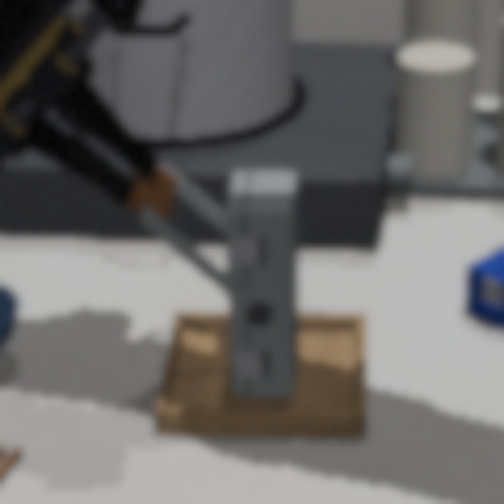

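Upright and flat again: the lid face is at x ≈ 0.545 top to bottom, and the top is at 0.137. It's centred within about 2 mm. Small settle, then release.

Call:
servo_tool --motion '[[[0,0.0003,0.0003,0,0,0,1],[0,0,0,0,0,0,1],[0,0,0,0,0,0,0.65],[0,0,0,0,0,0,0.6],[0,0,0,0,0,0,0.5]]]'

```text
clock: 13.2
position: [0.579, -0.2871, 0.1199]
eef_rot: [-133.0, -0.1, 94.5]
ft_force: [-0.5, -1.4, -0.4]
gripper_width: 0.212
```

Call:
servo_tool --motion '[[[0,0,0,0,0,0,0.4],[0,0,0,0,0,0,0.3],[0,0,0,0,0,0,0.2],[0,0,0,0,0,0,0.2],[0,0,0,0,0,0,0.2]]]'

```text
clock: 13.62
position: [0.5792, -0.2872, 0.1195]
eef_rot: [-133.0, -0.1, 94.5]
ft_force: [0.2, -0.2, 1.0]
gripper_width: 0.393
```

```bash
python3 - <<'E'
from h import *
st()
i,d=bot.get_image('scene');tin('scene',d,i,(215,320,205,270))
cv2.imwrite('pics/s9.png',cv2.resize(i[200:340,160:320],None,fx=4,fy=4))
i,d=bot.get_image('side');cv2.imwrite('pics/d9.png',cv2.resize(i[100:220,200:320],None,fx=4.2,fy=4.2))
E
```

```text
clock 13.6167
position [ 0.5792 -0.2872  0.1195]
eef_rot [-132.9875   -0.0511   94.5221]
joint_positions [ 14.3623  54.5489   1.5858  61.6722  14.1342 108.3076  19.2967]
ft_force [ 0.1895 -0.229   1.023 ]
wrist_torque [ 0.0107 -0.8572 -0.0404]
gripper_width 0.39317646498831993
scene 1695 top 0.13788697060577773 low 0.030024240498431554
-0.125 92 x [0.5123 0.5455 0.5486] y [-0.3237 -0.3113 -0.2625]
-0.1 262 x [0.5116 0.5458 0.5492] y [-0.3224 -0.3119 -0.2645]
-0.075 229 x [0.5111 0.5383 0.5495] y [-0.3311 -0.3201 -0.2625]
-0.05 397 x [0.5122 0.5463 0.5697] y [-0.3254 -0.3164 -0.2542]
-0.025 286 x [0.5122 0.5454 0.5744] y [-0.3237 -0.3154 -0.2593]
-0.006 429 x [0.5081 0.5291 0.5473] y [-0.3208 -0.2943 -0.2632]
((527.41015625, -291.1050109863281), (40.8173828125, 61.42087173461914), 5.144755840301514)
```

View pics/s9.png

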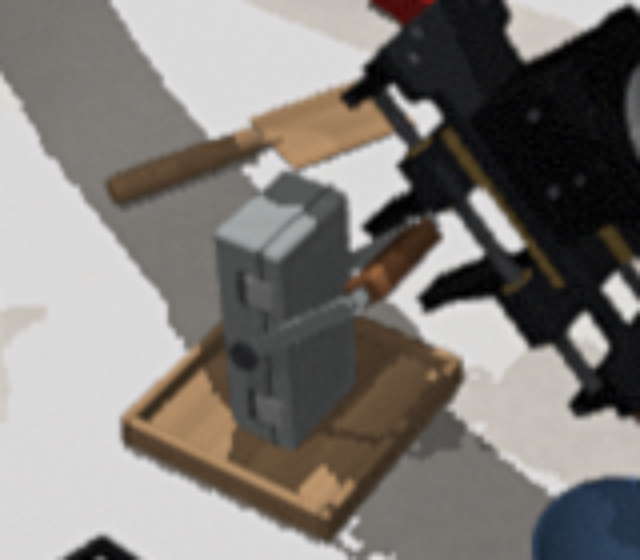

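View pics/d9.png

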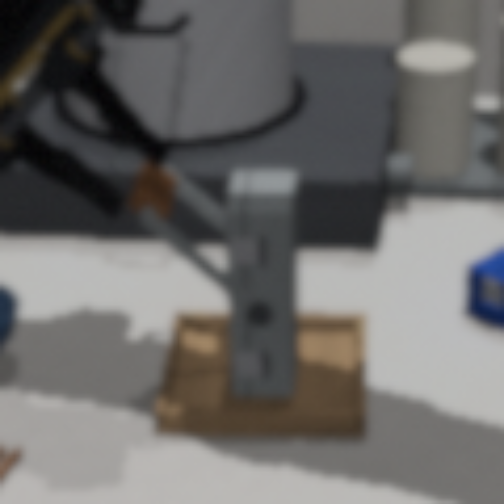

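The tin stands upright by itself with the grip between the open fingers. I'll open a bit more and withdraw along the tool axis.

Call:
servo_tool --motion '[[[0,0,0,0,0,0,0],[0,0,0,0,0,0,-0.1],[0,0,-0.003,0,0,0,-0.1],[0,0,-0.006,0,0,0,-0.1],[0,0,-0.01,0,0,0,-0.1]]]'

```text
clock: 14.13
position: [0.5929, -0.2862, 0.1326]
eef_rot: [-132.9, -0.1, 94.5]
ft_force: [0.7, -0.4, -0.1]
gripper_width: 0.542
```

Call:
servo_tool --motion '[[[0,0,-0.015,0,0,0,-0.1],[0,0,-0.02,0,0,0,-0.1],[0,0,-0.02,0,0,0,-0.1],[0,0,-0.02,0,0,0,-0.1],[0,0,-0.01,0,0,0,-0.1]]]'

```text
clock: 14.55
position: [0.6229, -0.2843, 0.1641]
eef_rot: [-133.3, 0.7, 94.7]
ft_force: [-1.0, 0.5, 1.4]
gripper_width: 0.549
```

Call:
servo_tool --motion '[[[0,0,0,0,0,0,-0.1],[0,0,0,0,0,0,-0.1],[0,0,0,0,0,0,-0.1]]]'

```text
clock: 14.8
position: [0.6216, -0.2827, 0.161]
eef_rot: [-133.4, -0.1, 94.6]
ft_force: [-0.3, -0.4, -0.6]
gripper_width: 0.548
```

```bash
python3 - <<'E'
from h import *
st()
i,d=bot.get_image('scene');tin('scene',d,i,(215,320,205,270))
cv2.imwrite('pics/s10.png',i)
i,d=bot.get_image('side');tin('side',d,i,(110,210,240,285));cv2.imwrite('pics/d10.png',i)
E
```

```text
clock 14.8
position [ 0.6216 -0.2827  0.161 ]
eef_rot [-133.3659   -0.1388   94.639 ]
joint_positions [  0.9905  60.1272  34.2144  52.6115  -4.6715 113.7769  35.3149]
ft_force [-0.2704 -0.3733 -0.6464]
wrist_torque [-0.0053 -0.8174  0.0749]
gripper_width 0.547514799876213
scene 1681 top 0.13775902264484208 low 0.03005939237619848
-0.125 84 x [0.5128 0.5449 0.5485] y [-0.3237 -0.3175 -0.2647]
-0.1 270 x [0.5123 0.5459 0.5491] y [-0.3225 -0.3112 -0.2647]
-0.075 222 x [0.5111 0.5385 0.5491] y [-0.3308 -0.3202 -0.2649]
-0.05 398 x [0.5126 0.5461 0.5694] y [-0.3254 -0.318  -0.254 ]
-0.025 276 x [0.5118 0.5452 0.5743] y [-0.3236 -0.3155 -0.2616]
-0.006 431 x [0.5085 0.5289 0.5472] y [-0.3211 -0.2939 -0.2632]
((527.333984375, -291.49481201171875), (40.78899002075195, 61.383060455322266), 5.393117904663086)
side 846 top 0.1361511961908472 low 0.03015452202706448
-0.125 30 x [0.5082 0.5233 0.5473] y [-0.3133 -0.2599 -0.2554]
-0.1 141 x [0.5078 0.5257 0.5467] y [-0.3168 -0.2599 -0.2541]
-0.075 141 x [0.5082 0.526  0.5459] y [-0.2698 -0.2585 -0.2486]
-0.05 229 x [0.5087 0.5376 0.5729] y [-0.323  -0.2594 -0.249 ]
-0.025 134 x [0.5091 0.5303 0.5758] y [-0.3184 -0.2599 -0.2493]
-0.006 171 x [0.5099 0.5287 0.5484] y [-0.3145 -0.2836 -0.2579]
((529.46728515625, -286.39288330078125), (39.867286682128906, 59.27003860473633), 3.3170199394226074)
```

View pics/s10.png

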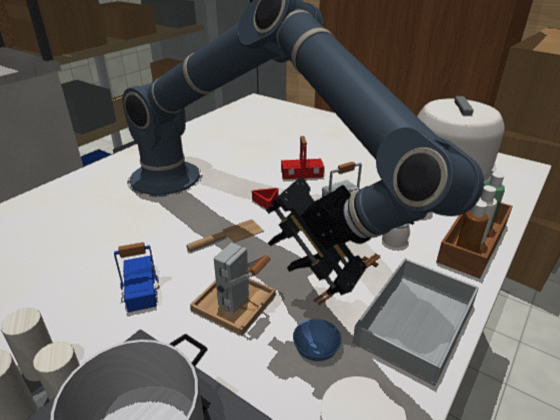

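View pics/d10.png

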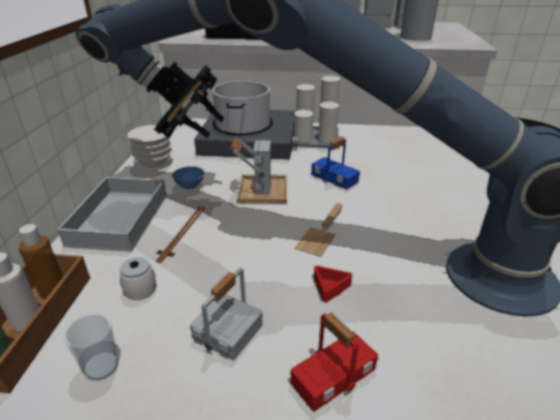

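```bash
python3 - <<'E'
from h import *
bot.job_done()
st()
E
```

```text
the job is handed in; nothing more can be done
the job is handed in; nothing more can be done
```

The long tin is standing upright on its heavy end in the middle of the small tray, and I handed the job in at about 15 s of the 48 s allowed.

- **Finding the heavy end:** I gripped the wooden handle bar and lifted the tin clear of the table. The end nearer the scene camera (world −y) dipped.
- **Placing it:** I carried it over the tray and leaned the hand about 47° in the same turning sense until the tin hung vertical. I then lowered it in small steps until the wrist no longer felt its weight, and only then let go and backed off.
- **Problems on the way:**
  - My first lean stopped at 40.6° because joint 6 reached its range, so I turned the tin in line with the tray to get the rest.
  - At touchdown the tin leaned about 2.5°. I drew the hand back 3 mm to set it flat before letting go.
- **Last checks:**
  - **Upright:** the tin's faces are vertical within about 1°, and its top is at 0.136–0.138 m, where 0.136 m is expected.
  - **Centred:** it is about 2 mm from the tray's centre. The two cameras disagree by 2–5 mm on absolute position, but each shows it centred.
  - **Clear:** the fingers are about 40 mm away, with the wrist force near zero.
  - **Square tin:** it looks unmoved in the pictures; I did not re-measure it.

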